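Load the sample boxes onto their transfer pads and the sprung lift

ROBOT

A 7-joint arm with a two-finger parallel gripper is mounted at the origin on the work surface. World frame = base frame: x ahead of the robot, y to its left, z up, the work surface at z = 0. Lengths are in m, angles in rad, forces in N, time in s.
With the tool pointing down it reaches from about 0.375 to 0.925 m from the base axis. Payload 3.1 kg.
Tool frame: the origin (TCP) lies midway between the tips of the shut fingers; the grasp point (between the pads) lies 19 mm behind it; y points along the fingers, x is the direction in which the jaws open and shut, and the axes are right-handed (so a half turn about y gives the same grasp; the last joint's range is limited). The gripper opens to 85 mm and grips with 20 to 120 N. Pads are 22 mm wide; open, the fingers measure 114 mm over their backs; the gripper's body (76 mm by 85 mm) begins 54 mm behind the grasp point. The pads swing forward as they close: fully open they stand 13 mm farther back than shut.
Start: joints at [-1.238, 0.383, 0.044, 1.598, -0.018, 1.161, -0.05], TCP at [0.271, 0.591, 0.231] pointing down, gripper open.
Joint ranges: [-2.61, 2.61], [-0.41, 2.15], [-1.48, 1.57], [0, 2.5], [-1.57, 4.71], [0.05, 1.97], [-2.85, 2.85]. Speed limits (rad/s): [2.79, 2.79, 3.14, 3.14, 3.14, 3.14, 3.14].

INTERFACE

Orientations are given as a unit quaternion [x, y, z, w].
In Python, from bench import ctrl gives the robot as it stands.
- The arm moves only by the tool servo_tool, never from a script. Its argument "increments" is a list of rows, each a list of 5 numbers: the shift along the tool's x, y, z in cm, then the turn about the tool's y in rad, then the gripper's target within -1 to 1 (fully open at 1, half-way at 0, shut at -1). A call has 1 to 20 rows; each row shifts and turns the pose as measured when the row begins, along the tool's axes as they then stand; what a row does not reach is not made up. A row lasts 1/10 s, in which the tool goes at most 50 mm and 8.59 degrees, less where a joint would pass 70% of its speed; a pose out of reach is approached as far as the arm can. A call with a gripper value outside its range is refused whole. The fingers move at their own pace and stop on an object; "squeeze" is the grip in N (left out, the last holds). Time passes only in rows, so rows that do not move let the fingers close. It gives the time, the measured TCP pose, the force and the opening at its end, in the units of the state.
- ctrl.get_state(): the state, without advancing time (a new reading comes with each control period).
- ctrl.grab_frame(name): name is "scene" or "top" or "wrist"; returns a dict with "frame" (400x640x3 uint8, blue, green, red), "fx", "fy", "cx", "cy" (pixels), "rvec" (rotation vector, rad) and "tvec" (3), from world to camera coordinates, as OpenCV has them. Camera axes: x right, y down, z forward; pixel columns grow to the right and rows downward; lengths in m; the calibration is good to about 2 mm. A picture is of the moment at which its call begins. There is no depth.
- ctrl.close_job(): hands the job in, once; it reports no verdict.
Trained networks look in a picture, given as the dict that the camera call returned (one of the last four; its "shot" number tells which), for a name from the list of things; names that differ only in an ending like _2 or _b are one class to them, and where a whole thing is asked for, a point or a joint stands for the part that bears it (a point fixed in the world has none). Each returns a list of dicts, best first, with "conf" (0 to 1); they miss things now and then, are a little off and sometimes report something else, mostly with a low value. They report only what shows in the picture. A call takes as long as a camera call.
- ctrl.outline_of(picture, query): "region" (400x640 bool, what is visible of it) and "bbox" ([left, top, width, height] in pixels, round what is visible of it).
- ctrl.place_of(picture, query): "location" ([column, row] in pixels: a listed point, or the origin of a listed thing).
The state is a dict: "t": time; "joint_positions": joint angles; "dq": joint speeds; "tau": joint torques, N m; "eef_pos": TCP position; "ee_rot": TCP orientation; "ft_force": force on the tool from outside, world axes, zero at the start; "ft_torque": the same for the moment, N m; "finger_gap": finger opening in m.
Only numpy, scipy, OpenCV 4.12 (cv2) and the standard library are available. Lean on these libraries where they do the work, as an engineer would, in place of code of your own. Each camera call takes 0.05 s, during which the arm holds its last target. There are 200 camera calls.

TASK

Set the small round box, the square box and the oblong box each on the pad whose black outline has its shape, centred and lined up with the outline. Once those three are in place, set the large round wafer box centred on the raised sprung lift and press it down until the lift catches and stays down; never press the lift down without the wafer box on it. Leave the amber bottle where it stands.

Things in the scene. Friction and masses are not known exactly. Their poses are not given: they have to be found in the camera images.
- wafer_box_mid (a point): Large round wafer box (small grey dot on its lid): closed flat box of white plastic with a grey seam round its side and a flat lid, standing upright on the table; 62 mm diameter, 18 mm high, about 45 g. The point is its centre, 9 mm above its underside. z is up; round, so its turn does not matter.
- coin_box_mid (a point): Small round box (tiny grey dot on its lid): closed flat box of white plastic with a grey seam round its side and a flat lid, standing upright on the table; 36 mm diameter, 22 mm high, about 30 g. The point is its centre, 11 mm above its underside. z is up; its turn does not matter.
- chip_box_mid (a point): Square box (16 small grey squares on its lid): closed flat box of white plastic with a grey seam round its side and a flat lid, standing upright on the table; 50 x 50 mm, 16 mm high, about 45 g. The point is its centre, 8 mm above its underside. x and y are square to its sides, z up; any quarter turn is the same.
- slide_box_mid (a point): Oblong box (grey stripe along its lid): closed flat box of white plastic with a grey seam round its side and a flat lid, standing upright on the table; 84 mm long along its x, 32 mm wide along its y, 20 mm high, about 50 g. The point is its centre, 10 mm above its underside. z is up; a half turn is the same.
- coin_pad: Pad of the small round box: fixed round aluminium plate, 60 mm diameter, 5 mm thick, with a flush black disc of 38 mm in its centre. Origin at the centre of its underside on the table; its flat top is 5 mm above.
- chip_pad: Pad of the square box: fixed square aluminium plate, 74 x 74 mm, 5 mm thick, with a flush black square of 52 x 52 mm in its centre. Origin at the centre of its underside on the table; x and y run square to its sides; flat top 5 mm above.
- slide_pad: Pad of the oblong box: fixed aluminium plate, 108 mm along its x, 56 mm along its y, 5 mm thick, with a flush black oblong of 86 x 34 mm in its centre, long along x. Origin at the centre of its underside on the table; flat top 5 mm above.
- lift_top (a point): Sprung sample lift, for the large round box: a fixed round grey housing of 107 mm diameter, 33 mm high, with a flat round aluminium platform of 80 mm diameter with a 64 mm black disc on it. The point is the centre of the platform's top, 48 mm above the table when raised, 36 mm when caught down. z is up.
- lift_plate (a joint): How far the lift's platform is pushed down, in m: 0 raised, 0.012 fully down. It bears a box's weight without sinking noticeably; pushing it takes up to about 8 N; past about 9 mm the catch inside pulls it down the rest of the way and it then stays down by itself at 0.012.
- amber_bottle: Small brown glass bottle with a white cap, 34 mm diameter, 65 mm high, loose, standing upright among the boxes and pads; not to be moved. Origin at the centre of its underside. (A small open glass and a black magnifier, each under 35 mm wide and 45 mm high, stand loose on the table in like places, at x about 0.535 and y about -0.2, 0 or 0.2; they do not matter.)

How it is judged:
On the way, in this order (a step that is already met when the one before it is completed fails the run):
1. the small round, square and oblong boxes are each on their pads (horizontal distance between coin_box_mid and coin_pad below 0.012 m and height (world z) of coin_box_mid between 0.012 and 0.02 m and angle between each of coin_box_mid, chip_box_mid, slide_box_mid's own z axis and vertical below 0.1 rad and horizontal distance between chip_box_mid and chip_pad below 0.012 m and height (world z) of chip_box_mid between 0.009 and 0.017 m and (angle between the x axis of chip_box_mid and the x axis of chip_pad, either way round below 0.25 rad or angle between the x axis of chip_box_mid and the y axis of chip_pad, either way round below 0.25 rad) and horizontal distance between slide_box_mid and slide_pad below 0.012 m and height (world z) of slide_box_mid between 0.011 and 0.019 m and angle between the x axis of slide_box_mid and the x axis of slide_pad, either way round below 0.25 rad and linear speed of each of coin_box, chip_box, slide_box below 0.02 m/s), for 0.2 s.
2. the wafer box is on the lift and the lift has been pressed down until it caught (horizontal distance between wafer_box_mid and lift_top below 0.012 m and z of wafer_box_mid in the frame of lift_top between 0.005 and 0.013 m and angle between wafer_box_mid's own z axis and vertical below 0.1 rad and value of joint lift_plate above 0.0105 m), for 0.2 s.
At the end, for the whole second after the job is handed in: Small round, square and oblong boxes flat on their own pads, within 12 mm of centre, square and oblong lined up within 0.25 rad; wafer box flat on the lift within 12 mm of its centre, lift caught down (joint above 0.0105 m); all at rest (all of step 1 and all of step 2 and linear speed of wafer_box below 0.02 m/s); the robot touches nothing.
It fails at once if the lift was pressed down without the wafer box on it (value of joint lift_plate above 0.006 m and (horizontal distance between wafer_box_mid and lift_top above 0.025 m or z of wafer_box_mid in the frame of lift_top above 0.02 m)).
It fails at once if the amber bottle was moved or knocked over (distance of amber_bottle from where it was at the start of the episode above 0.02 m or angle between amber_bottle's own z axis and vertical above 0.4 rad).
It also fails if it takes over 128 s, if anything falls off the work surface, if the arm or the gripper's body presses on something with over 40 N, if the wrist force passes 120 N, or if a joint passes its speed limit or range.

## Working session

There is one attempt and no reset: what is moved stays moved. The work goes in short steps, Python scripts to look and compute and a tool call to move; the robot and the scene stay as the last step left them, time stands still between calls to the robot, and variables do not carry over. Pictures are saved under pics/ and viewed, about 12 in all and at most 16, crops included, and the job is handed in when it is done.

Besides the shell and the picture viewer there is one more tool, called after "Emit:" as a command line: name --pt "numbers of a row" for each row, then --argument value for the rest. servo_tool: Moves the arm, as the interface text tells. Its arguments: {"type":"object","properties":{"increments":{"type":"array","items":{"type":"array","items":{"type":"number"}}},"squeeze":{"type":"number"}},"required":["increments"]}

```bash
ls; mkdir -p pics; cat > h.py <<'E'
import numpy as np, cv2
from bench import ctrl
from scipy.spatial.transform import Rotation as R
def cam(p):
    M,_=cv2.Rodrigues(np.array(p["rvec"],float)); t=np.array(p["tvec"],float).ravel()
    K=np.array([[p["fx"],0,p["cx"]],[0,p["fy"],p["cy"]],[0,0,1.]]); return K,M,t
def ray(p,uv):
    K,M,t=cam(p); d=M.T@np.linalg.inv(K)@np.array([uv[0],uv[1],1.]); return -M.T@t,d
def onz(p,uv,z):
    c,d=ray(p,uv); return c+d*(z-c[2])/d[2]
def tri(obs):
    A=np.zeros((3,3));b=np.zeros(3)
    for p,uv in obs:
        c,d=ray(p,uv); d/=np.linalg.norm(d); P=np.eye(3)-np.outer(d,d); A+=P;b+=P@c
    return np.linalg.solve(A,b)
names=["wafer_box_mid","coin_box_mid","chip_box_mid","slide_box_mid","coin_pad","chip_pad","slide_pad","lift_top","amber_bottle"]
E
python3 - <<'E'
from h import *
np.set_printoptions(precision=4,suppress=True)
s=ctrl.get_state();print(s)
P={n:ctrl.grab_frame(n) for n in("top","scene","wrist")}
for n,p in P.items():
    cv2.imwrite(f"pics/{n}0.png",p["frame"]); K,M,t=cam(p); print(n,-M.T@t,M[2])
for q in names:
    o=[]
    for n in P:
        r=ctrl.place_of(P[n],q)
        for k in r[:2]: print(q,n,np.round(k["location"],1),round(k["conf"],2))
        if r and r[0]["conf"]>.4 and n!="wrist": o.append((P[n],r[0]["location"]))
    if len(o)>1: print("  tri",tri(o))
E
```

```text
pics
{'t': 0.0, 'joint_positions': array([-1.2378,  0.3839,  0.0438,  1.5996, -0.0179,  1.1612, -0.0499]), 'dq': array([ 0.0011,  0.0007, -0.0002,  0.0009,  0.001 ,  0.0013, -0.001 ]), 'tau': array([  0.0004, -43.3453,   1.0248, -24.9514,   0.0107,   0.0115,
         0.    ]), 'eef_pos': array([0.271 , 0.5897, 0.2299]), 'ee_rot': array([ 0.5959,  0.3808, -0.3824, -0.5947]), 'ft_force': array([ 0.7264, -0.0397,  1.0058]), 'ft_torque': array([-0.0244, -0.0098,  0.0081]), 'finger_gap': 0.08507575937455464}
top [ 0.4287 -0.0195  0.8727] [ 0.1452  0.0383 -0.9887]
scene [ 1.1208 -0.0439  0.641 ] [-0.7097  0.0304 -0.7038]
wrist [0.201  0.6219 0.3724] [ 0.2725 -0.1268 -0.9538]
wafer_box_mid top [367.8 236.1] 0.79
wafer_box_mid scene [282.9 193.6] 0.67
  tri [ 0.4687 -0.094   0.0097]
coin_box_mid top [197.2 158.4] 0.72
coin_box_mid scene [476.1 249.9] 0.78
  tri [0.6408 0.3056 0.0114]
chip_box_mid top [456.2 161.6] 0.72
chip_box_mid scene [182.5 254.1] 0.96
  tri [ 0.6419 -0.2905  0.0128]
slide_box_mid top [291.3 172.9] 0.67
slide_box_mid top [195.5 236.7] 0.57
coin_pad top [275.8 243.8] 0.91
coin_pad scene [372.8 191.8] 0.67
  tri [ 0.4473  0.1182 -0.0077]
chip_pad top [468.7 247.3] 0.85
chip_pad scene [191.8 192.1] 0.58
  tri [ 0.4488 -0.3152 -0.0009]
slide_pad top [377.8 178.4] 0.95
slide_pad top [275.5 244.4] 0.37
slide_pad scene [270.6 241.6] 0.83
  tri [ 0.6028 -0.1164 -0.0003]
lift_top top [289.7 173.5] 0.85
lift_top scene [368.5 224.8] 0.79
  tri [0.6011 0.084  0.0474]
amber_bottle top [331.7 208.8] 0.69
amber_bottle scene [324.5 215.7] 0.61
  tri [ 0.5301 -0.0055 -0.0008]
```

View pics/top0.png

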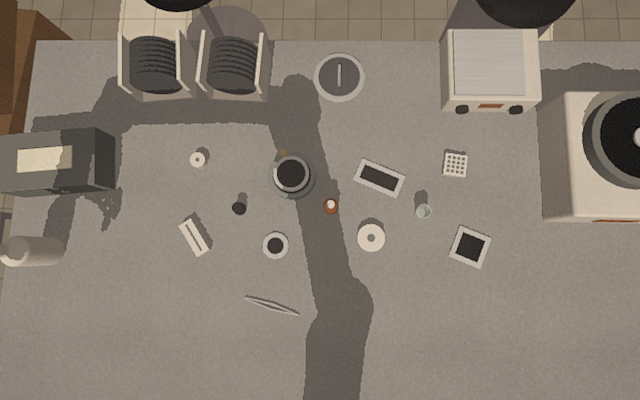

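View pics/scene0.png

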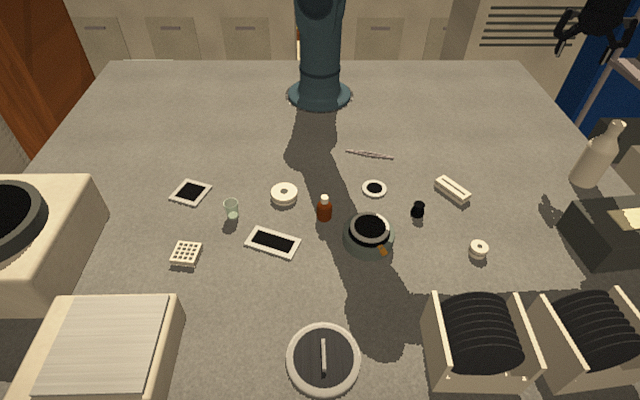

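The views agree on the layout. In the top view the slide box is at (194,237), slide pad (380,177), chip box (455,164), chip pad (470,246), lift (292,174), wafer box (371,237) and bottle (331,206). Next come the turns from the outlines, plus a move helper.

```bash
cat >> h.py <<'E'
np.set_printoptions(precision=4,suppress=True)
def rect(p,q,z,inner=False):
    """centre, sides, long-side yaw of the thing's outline cast on height z"""
    out=[]
    for r in ctrl.outline_of(p,q)[:1]:
        cs,_=cv2.findContours(r["region"].astype(np.uint8),cv2.RETR_EXTERNAL,cv2.CHAIN_APPROX_NONE)
        c=max(cs,key=cv2.contourArea)[:,0]
        w=np.array([onz(p,u,z)[:2] for u in c])
        (x,y),(a,b),th=cv2.minAreaRect((w*1000).astype(np.float32))
        if b>a: a,b,th=b,a,th+90
        th=np.deg2rad(th); th=(th+np.pi/2)%np.pi-np.pi/2
        out.append((round(r["conf"],2),np.array([x/1000,y/1000,a/1000,b/1000,th]),r["bbox"]))
    return out
def pose():
    s=ctrl.get_state(); m=R.from_quat(s["ee_rot"]).as_matrix(); return s,m
def go(x,y,z,yaw,sym=np.pi):
    """turn first, then shift in tool axes (cm); yaw = world direction of jaw axis, mod sym"""
    s,m=pose(); p=np.array(s["eef_pos"]); cur=np.arctan2(m[1,0],m[0,0])
    d=(yaw-cur+sym/2)%sym-sym/2
    for k in (d,d-np.sign(d)*sym):
        # turn about tool y, which points down
        ty=k*np.sign(m[2,1]); m2=m@R.from_rotvec([0,ty,0]).as_matrix()
        print("turn_y %.3f"%ty,"shift cm",(m2.T@(np.array([x,y,z])-p)*100).round(2),"q7",s["joint_positions"][6].round(2))
    print("tcp",p,"jaw yaw %.3f"%cur,"gap",round(s["finger_gap"],4),"t",s["t"])
E
python3 - <<'E'
from h import *
s,m=pose(); print(m)
p=ctrl.grab_frame("top")
print("fx",p["fx"])
for q,z in (("slide_box_mid",.02),("slide_pad",.005),("chip_box_mid",.016),("chip_pad",.005),("coin_box_mid",.022),("wafer_box_mid",.018)): print(q,rect(p,q,z))
p=ctrl.grab_frame("scene")
for q,z in (("slide_box_mid",.02),("slide_pad",.005),("chip_box_mid",.016),("chip_pad",.005)): print(q,rect(p,q,z))
E
```

```text
[[ 0.4176 -0.     -0.9086]
 [ 0.9086 -0.      0.4176]
 [-0.     -1.      0.    ]]
fx 381.86757882071083
slide_box_mid [(0.82, array([0.4593, 0.2976, 0.0873, 0.0382, 0.5962]), [180.5, 217.8, 31.6, 40.2])]
slide_pad [(0.65, array([ 0.6042, -0.1158,  0.1085,  0.0576,  1.1927]), [355.1, 159.2, 48.0, 36.6])]
chip_box_mid [(0.81, array([ 0.634 , -0.2852,  0.0534,  0.0528, -0.1594]), [445.2, 153.0, 21.7, 26.5])]
chip_pad [(0.91, array([ 0.4518, -0.3168,  0.0747,  0.0746, -0.3784]), [449.0, 227.7, 43.5, 38.7])]
coin_box_mid [(0.61, array([0.6367, 0.3011, 0.0411, 0.0331, 1.1288]), [191.7, 150.1, 13.2, 20.8])]
wafer_box_mid [(0.68, array([ 0.4663, -0.0962,  0.0619,  0.0607,  1.1216]), [357.0, 220.1, 29.8, 33.5])]
slide_box_mid [(0.89, array([0.4668, 0.2955, 0.0932, 0.0522, 0.5854]), [433.2, 176.2, 39.0, 26.5])]
slide_pad [(0.87, array([ 0.605 , -0.1152,  0.1094,  0.0626,  1.1819]), [240.5, 228.9, 62.9, 32.2])]
chip_box_mid [(0.68, array([ 0.641 , -0.2823,  0.0589,  0.0532, -0.0859]), [167.3, 239.8, 33.9, 25.7])]
chip_pad [(0.62, array([ 0.4527, -0.3161,  0.0769,  0.0766, -0.3738]), [167.3, 177.0, 47.2, 27.1])]
```

```bash
python3 - <<'E'
from h import *
go(.46,.297,.13,.59+np.pi/2)
E
```

```text
turn_y -1.021 shift cm [-34.89  10.13   0.67] q7 -0.05
turn_y 2.121 shift cm [34.89 10.13 -0.67] q7 -0.05
tcp [0.2714 0.5906 0.2313] jaw yaw 1.140 gap 0.0853 t 2.1
```

Emit:
servo_tool --pt "0 0 0 -0.146 1" --pt "0 0 0 -0.146 1" --pt "0 0 0 -0.146 1" --pt "0 0 0 -0.146 1" --pt "0 0 0 -0.146 1" --pt "0 0 0 -0.146 1" --pt "0 0 0 -0.146 1" --pt "-4.4 1.27 0.1 0 1" --pt "-4.4 1.27 0.1 0 1" --pt "-4.4 1.27 0.1 0 1" --pt "-4.4 1.27 0.1 0 1" --pt "-4.4 1.27 0.1 0 1" --pt "-4.4 1.27 0.1 0 1" --pt "-4.4 1.27 0.1 0 1" --pt "-4.4 1.27 0.1 0 1" --pt "0 0 0 0 1"

```text
t: 3.7
eef_pos: [0.4772, 0.2959, 0.1263]
ee_rot: [0.32, 0.634, -0.627, -0.321]
ft_force: [-0.5, -0.4, 1.2]
finger_gap: 0.0853
```

```bash
cat >> h.py <<'E'
def look(q,z,tag):
    p=ctrl.grab_frame("wrist"); cv2.imwrite(f"pics/{tag}.png",p["frame"])
    print("rect",rect(p,q,z))
    for k in ctrl.place_of(p,q)[:2]: print("place",k["location"],round(k["conf"],2),onz(p,k["location"],z))
    return p
E
python3 - <<'E'
from h import *
look("slide_box_mid",.02,"w1")
go(.46,.297,.13,.59+np.pi/2)
E
```

```text
rect [(0.76, array([0.4569, 0.3001, 0.0849, 0.0319, 0.6053]), [320.4, 128.7, 40.5, 99.4])]
place [340.3, 179.6] 0.96 [0.4551 0.3    0.02  ]
turn_y 0.053 shift cm [-0.01 -0.18  1.58] q7 1.59
turn_y -3.088 shift cm [ 0.01 -0.18 -1.58] q7 1.59
tcp [0.4731 0.3059 0.1283] jaw yaw 2.214 gap 0.0855 t 3.85
```

View pics/w1.png

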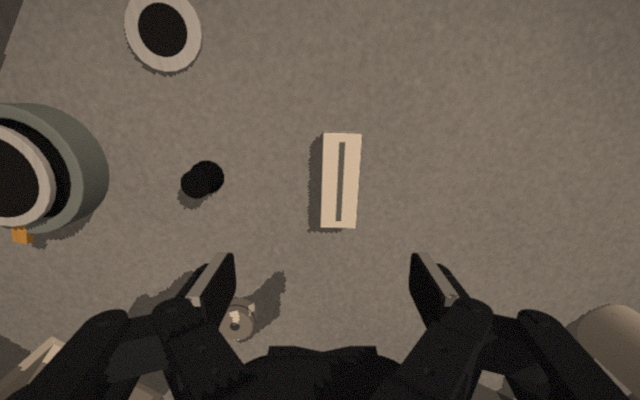

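The wrist view shows the slide box at (340,180), and its outline cast at z=0.02 measures 85x32 mm, which confirms the height. Going to grasp it.

```bash
python3 - <<'E'
from h import *
go(.4565,.300,.03,.605+np.pi/2)
E
```

```text
turn_y 0.038 shift cm [0.34 9.82 1.81] q7 1.59
turn_y -3.103 shift cm [-0.34  9.82 -1.81] q7 1.59
tcp [0.4731 0.3059 0.1283] jaw yaw 2.214 gap 0.0855 t 3.85
```

Emit:
servo_tool --pt "0 0 0 0.038 1" --pt "0.17 2 0.9 0 1" --pt "0.17 3 0.9 0 1" --pt "0 3 0 0 1" --pt "0 1.5 0 0 1" --pt "0 0 0 0 1" --pt "0 0 0 0 1"

```text
t: 4.55
eef_pos: [0.4506, 0.3227, 0.0372]
ee_rot: [0.317, 0.643, -0.618, -0.323]
ft_force: [-0.4, -0.2, 0.1]
finger_gap: 0.0855
```

```bash
python3 - <<'E'
from h import *
go(.4565,.300,.004,.605+np.pi/2)
E
```

```text
turn_y 0.028 shift cm [-2.28  3.25  0.9 ] q7 1.54
turn_y -3.114 shift cm [ 2.28  3.25 -0.9 ] q7 1.54
tcp [0.4506 0.3227 0.0372] jaw yaw 2.203 gap 0.0855 t 4.55
```

Emit:
servo_tool --pt "0 0 0 0 1" --pt "0 0 0 0 1" --pt "0 0 0 0 1"

```text
t: 4.85
eef_pos: [0.4515, 0.3267, 0.0407]
ee_rot: [0.316, 0.646, -0.617, -0.321]
ft_force: [-0.7, 0.6, 0.1]
finger_gap: 0.0853
```

```bash
python3 - <<'E'
from h import *
go(.4565,.300,.004,.605+np.pi/2)
s,m=pose(); print(m, s["dq"])
E
```

```text
turn_y 0.031 shift cm [-2.58  3.57  1.23] q7 1.54
turn_y -3.110 shift cm [ 2.58  3.57 -1.23] q7 1.54
tcp [0.4515 0.3267 0.0407] jaw yaw 2.207 gap 0.0853 t 4.85
[[-0.5941  0.0126 -0.8043]
 [ 0.804   0.0398 -0.5932]
 [ 0.0245 -0.9991 -0.0338]] [-0.004  -0.0126 -0.0005 -0.01    0.0008  0.0028 -0.0008]
```

Emit:
servo_tool --pt "-1.3 0 0.6 0.03 1" --pt "-1.3 0 0.6 0 1" --pt "0 0 0 0 1" --pt "0 0 0 0 1"

```text
t: 5.25
eef_pos: [0.4593, 0.295, 0.0413]
ee_rot: [0.328, 0.641, -0.61, -0.332]
ft_force: [-0.1, 0.2, 0.3]
finger_gap: 0.0857
```

```bash
python3 - <<'E'
from h import *
go(.4565,.300,.004,.605+np.pi/2)
s,m=pose(); print(m, s["dq"])
p=ctrl.grab_frame("wrist")
go(.4565,.300,.004,.605+np.pi/2)
print(rect(p,"slide_box_mid",.02))
E
```

```text
turn_y -0.004 shift cm [0.48 3.74 0.08] q7 1.57
turn_y 3.137 shift cm [-0.48  3.74 -0.08] q7 1.57
tcp [0.4593 0.295  0.0413] jaw yaw 2.171 gap 0.0857 t 5.25
[[-0.565   0.0157 -0.825 ]
 [ 0.8248  0.0407 -0.564 ]
 [ 0.0247 -0.999  -0.0359]] [ 0.0253 -0.006   0.0172  0.0141  0.0083  0.0048  0.0058]
turn_y -0.005 shift cm [0.52 3.73 0.06] q7 1.57
turn_y 3.137 shift cm [-0.52  3.73 -0.06] q7 1.57
tcp [0.4594 0.2945 0.0412] jaw yaw 2.171 gap 0.0856 t 5.3
[(0.64, array([0.4554, 0.2994, 0.0875, 0.032 , 0.598 ]), [301.6, 164.4, 57.3, 134.0])]
```

Emit:
servo_tool --pt "0.2 0.7 0.1 0 1" --pt "0.2 1 0 0 1" --pt "0 1 0 0 1" --pt "0 0.6 0 0 1" --pt "0 0.3 0 0 1" --pt "0 0 0 0 1"

```text
t: 5.95
eef_pos: [0.4545, 0.3013, 0.0006]
ee_rot: [0.326, 0.641, -0.611, -0.331]
ft_force: [-0.8, -0.2, -0.2]
finger_gap: 0.0854
```

```bash
cat >> h.py <<'E'
def tilt():
    s,m=pose(); print("tilt: tool y leans in tool x,z",(m.T@[0,0,-1])[[0,2]].round(4),"F",s["ft_force"].round(1))
E
python3 - <<'E'
from h import *
go(.4555,.2995,.004,.60+np.pi/2); tilt()
E
```

```text
turn_y 0.005 shift cm [-0.2  -0.35  0.01] q7 1.56
turn_y -3.137 shift cm [ 0.2  -0.35 -0.01] q7 1.56
tcp [0.4545 0.3013 0.0006] jaw yaw 2.175 gap 0.0854 t 5.95
tilt: tool y leans in tool x,z [-0.0258  0.0332] F [-0.8 -0.2 -0.2]
```

Emit:
servo_tool --pt "-0.2 -0.4 0 0 1" --pt "0 0 0 0 -1" --pt "0 0 0 0 -1" --pt "0 0 0 0 -1" --pt "0 0 0 0 -1" --pt "0 0 0 0 -1" --pt "0 0 0 0 -1" --pt "0 0 0 0 -1" --squeeze 40

```text
t: 6.75
eef_pos: [0.4569, 0.2998, 0.0064]
ee_rot: [0.327, 0.641, -0.61, -0.331]
ft_force: [-0.4, -0.5, -0.4]
finger_gap: 0.0313
```

```bash
python3 - <<'E'
from h import *
go(.4555,.2995,.15,.60+np.pi/2); tilt()
E
```

```text
turn_y 0.004 shift cm [  0.43 -14.35  -0.38] q7 1.56
turn_y -3.138 shift cm [ -0.43 -14.35   0.38] q7 1.56
tcp [0.4569 0.2998 0.0064] jaw yaw 2.175 gap 0.0313 t 6.75
tilt: tool y leans in tool x,z [-0.0256  0.0359] F [-0.4 -0.5 -0.4]
```

Emit:
servo_tool --pt "0 -0.7 0 0 -1" --pt "0 -1.5 0 0 -1" --pt "0 -2.2 0 0 -1" --pt "0 -2.2 0 0 -1" --pt "0 -1.8 0 0 -1" --pt "0 -1.2 0 -0.06 -1" --pt "0 -0.7 0 -0.12 -1" --pt "0 -0.3 0 -0.14 -1" --pt "0 0 0 -0.12 -1" --pt "0 0 0 -0.08 -1" --pt "0 0 0 -0.04 -1" --pt "0 0 0 0 -1"

```text
t: 7.95
eef_pos: [0.457, 0.2952, 0.1299]
ee_rot: [0.141, 0.712, -0.676, -0.13]
ft_force: [0.1, -0.2, -1.2]
finger_gap: 0.0311
```

```bash
python3 - <<'E'
from h import *
go(.604,-.116,.12,1.19+np.pi/2); tilt()
E
```

```text
turn_y -0.004 shift cm [-28.93  -0.55  32.73] q7 2.11
turn_y 3.137 shift cm [ 28.93  -0.55 -32.73] q7 2.11
tcp [0.457  0.2952 0.1299] jaw yaw 2.757 gap 0.0311 t 7.95
tilt: tool y leans in tool x,z [0.0054 0.052 ] F [ 0.1 -0.2 -1.2]
```

Emit:
servo_tool --pt "0 0 0 0.08 -1" --pt "0 0 0 0.14 -1" --pt "0 0 0 0.149 -1" --pt "0 0 0 0.149 -1" --pt "0 0 0 0.149 -1" --pt "0 0 0 0.149 -1" --pt "0 0 0 0.149 -1" --pt "0 0 0 0.149 -1" --pt "0 0 0 0.149 -1" --pt "0 0 0 0.149 -1" --pt "0 0 0 0.149 -1" --pt "0 0 0 0.149 -1" --pt "0 0 0 0.149 -1" --pt "0 0 0 0.149 -1" --pt "0 0 0 0.149 -1" --pt "0 0 0 0.149 -1" --pt "0 0 0 0.149 -1" --pt "0 0 0 0.149 -1" --pt "0 0 0 0.149 -1" --pt "0 0 0 0.149 -1"

```text
t: 9.95
eef_pos: [0.4562, 0.2957, 0.1455]
ee_rot: [-0.683, 0.052, -0.071, 0.725]
ft_force: [-0.3, -0.1, -1.5]
finger_gap: 0.0312
```

```bash
python3 - <<'E'
from h import *
go(.604,-.116,.12,1.19+np.pi/2); tilt()
E
```

```text
turn_y 0.207 shift cm [ 28.99   0.69 -32.85] q7 -0.68
turn_y -2.935 shift cm [-28.99   0.69  32.85] q7 -0.68
tcp [0.4562 0.2957 0.1455] jaw yaw -0.174 gap 0.0312 t 9.95
tilt: tool y leans in tool x,z [-0.0214 -0.0611] F [-0.3 -0.1 -1.5]
```

Emit:
servo_tool --pt "0 0 0 0.12 -1" --pt "1 0 -1.13 0.08 -1" --pt "2 0 -2.2 0 -1" --pt "2.7 0 -3.1 0 -1" --pt "2.9 0 -3.3 0 -1" --pt "2.9 0 -3.3 0 -1" --pt "2.9 0.1 -3.3 0 -1" --pt "2.9 0.1 -3.3 0 -1" --pt "2.9 0.1 -3.3 0 -1" --pt "2.7 0.1 -3.1 0 -1" --pt "2.2 0.1 -2.5 0 -1" --pt "1.6 0.1 -1.8 0 -1" --pt "1 0.1 -1.1 0 -1" --pt "0.5 0 -0.6 0 -1" --pt "0.2 0 -0.2 0 -1" --pt "0 0 0 0 -1"

```text
t: 11.55
eef_pos: [0.6067, -0.1134, 0.128]
ee_rot: [-0.666, 0.125, -0.144, 0.721]
ft_force: [-0.3, -0.0, -0.3]
finger_gap: 0.031
```

```bash
sed -i 's/"F",s/"world lean",m[:2,1].round(4),"F",s/' h.py; python3 - <<'E'
from h import *
p=ctrl.grab_frame("wrist"); cv2.imwrite("pics/w2.png",p["frame"])
print(rect(p,"slide_pad",.005))
go(.604,-.116,.08,1.19+np.pi/2); tilt()
E
```

```text
[(0.92, array([ 0.6186, -0.0807,  0.0565,  0.0317, -0.3849]), [286.0, 147.5, 65.9, 35.9])]
turn_y -0.002 shift cm [-0.17  4.73 -0.83] q7 0.06
turn_y 3.140 shift cm [0.17 4.73 0.83] q7 0.06
tcp [ 0.6066 -0.1124  0.1279] jaw yaw -0.382 gap 0.0313 t 11.65
tilt: tool y leans in tool x,z [-0.0118 -0.0825] world lean [0.0417 0.0721] F [ 0.8 -0.4 -0.5]
```

View pics/w2.png

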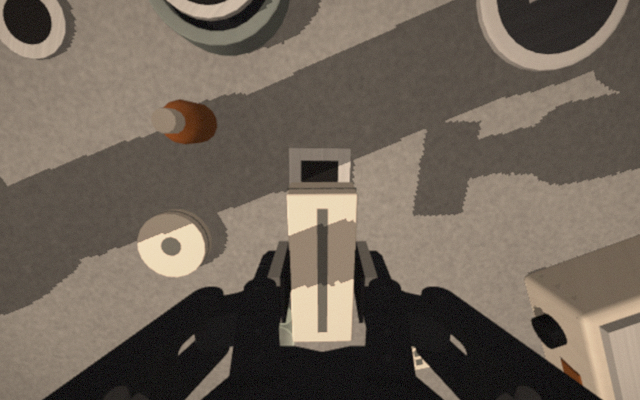

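Emit:
servo_tool --pt "0 0 0 0 -1" --pt "0 0 0 0 -1" --pt "0 0 0 0 -1" --pt "0 0 0 0 -1" --pt "0 0 0 0 -1" --pt "0 0 0 0 -1"

```text
t: 12.25
eef_pos: [0.6064, -0.1069, 0.1278]
ee_rot: [-0.665, 0.123, -0.141, 0.723]
ft_force: [0.3, 0.7, -0.6]
finger_gap: 0.0309
```

```bash
python3 - <<'E'
from h import *
go(.604,-.116,.08,1.19+np.pi/2); tilt(); print(ctrl.get_state()["joint_positions"],ctrl.get_state()["tau"])
ctrl.grab_frame("top");ctrl.grab_frame("top");ctrl.grab_frame("top");ctrl.grab_frame("top")
go(.604,-.116,.08,1.19+np.pi/2); tilt(); print(ctrl.get_state()["joint_positions"])
E
```

```text
turn_y 0.005 shift cm [ 0.07  4.68 -1.34] q7 0.06
turn_y -3.136 shift cm [-0.07  4.68  1.34] q7 0.06
tcp [ 0.6064 -0.1069  0.1278] jaw yaw -0.376 gap 0.0309 t 12.25
tilt: tool y leans in tool x,z [-0.0099 -0.0848] world lean [0.0403 0.0753] F [ 0.3  0.7 -0.6]
[-0.2746  0.4574  0.53    1.8109 -0.3837  0.9405  0.0611] [ -0.0473 -39.2854   6.4354 -21.6113  -0.254   -0.0128   0.0001]
turn_y 0.005 shift cm [ 0.06  4.68 -1.32] q7 0.06
turn_y -3.137 shift cm [-0.06  4.68  1.32] q7 0.06
tcp [ 0.6064 -0.1071  0.1278] jaw yaw -0.376 gap 0.0311 t 12.45
tilt: tool y leans in tool x,z [-0.01   -0.0848] world lean [0.0404 0.0752] F [-0.  -0.2 -0.7]
[-0.2743  0.4574  0.5301  1.8108 -0.3837  0.9405  0.0612]
```

Emit:
servo_tool --pt "0.1 0.8 -0.4 0 -1" --pt "0 1.5 -0.5 0 -1" --pt "0 2 -0.5 0 -1" --pt "0 2 -0.3 0 -1" --pt "0 1.5 0 0 -1" --pt "0 1 0 0 -1" --pt "0 0.5 0 0 -1"

```text
t: 13.15
eef_pos: [0.6037, -0.1189, 0.0257]
ee_rot: [-0.666, 0.124, -0.141, 0.722]
ft_force: [-0.5, -0.8, -0.6]
finger_gap: 0.0309
```

```bash
python3 - <<'E'
from h import *
go(.604,-.116,.012,1.19+np.pi/2); tilt()
E
```

```text
turn_y 0.003 shift cm [-0.09  1.39  0.16] q7 0.17
turn_y -3.139 shift cm [ 0.09  1.39 -0.16] q7 0.17
tcp [ 0.6037 -0.1189  0.0257] jaw yaw -0.378 gap 0.0309 t 13.15
tilt: tool y leans in tool x,z [-0.0092 -0.0834] world lean [0.0393 0.0741] F [-0.5 -0.8 -0.6]
```

Emit:
servo_tool --pt "0 0.6 0.1 0 -1" --pt "0 0.4 0.1 0 -1" --pt "0 0.2 0 0 -1" --pt "0 0 0 0 -1"

```text
t: 13.55
eef_pos: [0.6058, -0.116, 0.015]
ee_rot: [-0.665, 0.124, -0.141, 0.723]
ft_force: [0.5, -0.0, -0.4]
finger_gap: 0.0311
```

```bash
python3 - <<'E'
from h import *
go(.604,-.116,.012,1.19+np.pi/2); tilt()
E
```

```text
turn_y 0.003 shift cm [-0.17  0.29 -0.09] q7 0.17
turn_y -3.139 shift cm [0.17 0.29 0.09] q7 0.17
tcp [ 0.6058 -0.116   0.015 ] jaw yaw -0.378 gap 0.0311 t 13.55
tilt: tool y leans in tool x,z [-0.0092 -0.0843] world lean [0.0396 0.075 ] F [ 0.5 -0.  -0.4]
```

Emit:
servo_tool --pt "-0.15 0.4 -0.05 0 -1" --pt "0 0.2 0 0 -1" --pt "0 0 0 0 1" --pt "0 0 0 0 1" --pt "0 0 0 0 1" --pt "0 0 0 0 1" --pt "0 -1 0 0 1" --pt "0 -2 0 0 1" --pt "0 -2.5 0 0 1" --pt "0 -2.5 0 0 1" --pt "0 -1.5 0 0 1" --pt "0 -0.8 0 0 1" --pt "0 -0.3 0 0 1"

```text
t: 14.85
eef_pos: [0.6027, -0.1229, 0.1237]
ee_rot: [-0.664, 0.121, -0.143, 0.724]
ft_force: [0.2, 0.5, 0.2]
finger_gap: 0.0856
```

```bash
python3 - <<'E'
from h import *
p=look("slide_box_mid",.025,"w3")
print(rect(p,"slide_pad",.005))
print("wafer",rect(p,"wafer_box_mid",.018)); print("chip",rect(p,"chip_box_mid",.016))
go(.636,-.285,.13,-.12); tilt()
E
```

```text
rect [(0.94, array([ 0.6054, -0.1174,  0.0845,  0.0314,  1.1942]), [301.2, 150.7, 40.9, 96.8])]
place [319.8, 199.4] 0.57 [ 0.6053 -0.1147  0.025 ]
[(0.82, array([ 0.6037, -0.1159,  0.1076,  0.0554,  1.1709]), [286.9, 135.9, 65.5, 116.1])]
wafer [(0.79, array([ 0.4699, -0.0961,  0.0689,  0.0601,  0.0795]), [131.2, 203.4, 75.9, 66.4])]
chip []
turn_y -0.256 shift cm [  5.44  -1.98 -15.63] q7 0.1
turn_y 2.885 shift cm [-5.44 -1.98 15.63] q7 0.1
tcp [ 0.6012 -0.1222  0.1212] jaw yaw -0.376 gap 0.0855 t 15.15
tilt: tool y leans in tool x,z [-0.0108 -0.087 ] world lean [0.042 0.077] F [-0.1  0.1  0.1]
```

View pics/w3.png

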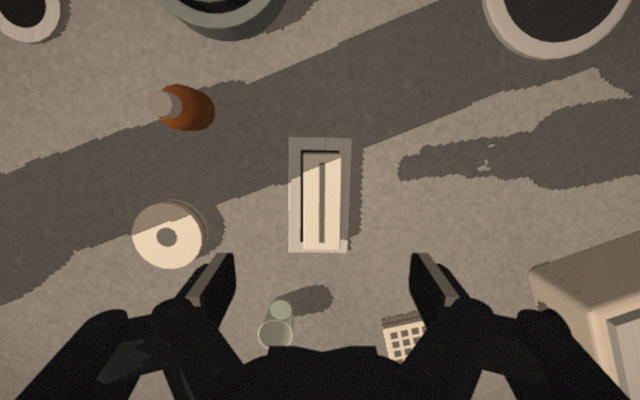

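The slide box sits inside its pad outline at (320,199), with its centre about 2 mm off. Next is the chip box.

Emit:
servo_tool --pt "0 0 0 -0.1 1" --pt "0 0 0 -0.11 1" --pt "0.3 0 -0.8 -0.05 1" --pt "0.7 -0.1 -2 0 1" --pt "1 -0.2 -3 0 1" --pt "1.1 -0.2 -3.2 0 1" --pt "1 -0.2 -3 0 1" --pt "0.7 -0.1 -2 0 1" --pt "0.4 -0.1 -1 0 1" --pt "0.2 0 -0.4 0 1" --pt "0 0 0 0 1"

```text
t: 16.25
eef_pos: [0.6343, -0.2793, 0.1053]
ee_rot: [-0.675, 0.029, -0.04, 0.736]
ft_force: [0.4, 0.4, -0.1]
finger_gap: 0.0854
```

```bash
python3 - <<'E'
from h import *
p=look("chip_box_mid",.016,"w4")
_,r,_=rect(p,"chip_box_mid",.016)[0]
go(r[0],r[1],.03,r[4],np.pi/2); tilt()
E
```

```text
rect [(0.94, array([ 0.6347, -0.2857,  0.0532,  0.0515,  1.4344]), [294.4, 188.3, 56.7, 60.7])]
place [321.6, 222.3] 0.6 [ 0.6339 -0.2881  0.016 ]
turn_y 0.041 shift cm [ 0.02  7.49 -1.51] q7 0.58
turn_y -1.530 shift cm [-1.51  7.49 -0.02] q7 0.58
tcp [ 0.6349 -0.2773  0.106 ] jaw yaw -0.095 gap 0.085 t 16.45
tilt: tool y leans in tool x,z [-0.0131 -0.0873] world lean [0.0213 0.0857] F [ 0.3  0.6 -0. ]
```

Emit:
servo_tool --pt "0 0.8 -0.4 0.04 1" --pt "0 1.6 -0.5 0 1" --pt "0 2 -0.5 0 1" --pt "0 1.8 -0.2 0 1" --pt "0 1.2 0 0 1" --pt "0 0.7 0 0 1" --pt "0 0.2 0 0 1"

```text
t: 17.15
eef_pos: [0.6336, -0.282, 0.0121]
ee_rot: [-0.673, 0.044, -0.052, 0.737]
ft_force: [-0.3, 0.2, 0.8]
finger_gap: 0.0853
```

```bash
python3 - <<'E'
from h import *
go(.6345,-.286,.003,1.434,np.pi/2); tilt()
E
```

```text
turn_y 0.002 shift cm [ 0.14  0.87 -0.46] q7 0.6
turn_y -1.569 shift cm [-0.46  0.87 -0.14] q7 0.6
tcp [ 0.6336 -0.282   0.0121] jaw yaw -0.135 gap 0.0853 t 17.15
tilt: tool y leans in tool x,z [-0.0051 -0.0911] world lean [0.0173 0.0895] F [-0.3  0.2  0.8]
```

Emit:
servo_tool --pt "0.1 0.5 -0.25 0 1" --pt "0 0.3 -0.2 0 1" --pt "0 0 0 0 -1" --pt "0 0 0 0 -1" --pt "0 0 0 0 -1" --pt "0 0 0 0 -1" --pt "0 0 0 0 -1" --pt "0 0 0 0 -1"

```text
t: 17.95
eef_pos: [0.6366, -0.2877, 0.0063]
ee_rot: [-0.673, 0.042, -0.053, 0.736]
ft_force: [0.6, -1.0, -0.2]
finger_gap: 0.0487
```

```bash
python3 - <<'E'
from h import *
go(.452,-.3165,.07,-.376,np.pi/2); tilt()
E
```

```text
turn_y 0.241 shift cm [-16.19  -7.02  -8.85] q7 0.61
turn_y -1.330 shift cm [-8.85 -7.02 16.19] q7 0.61
tcp [ 0.6366 -0.2877  0.0063] jaw yaw -0.135 gap 0.0487 t 17.95
tilt: tool y leans in tool x,z [-0.0108 -0.0895] world lean [0.0227 0.0872] F [ 0.6 -1.  -0.2]
```

Emit:
servo_tool --pt "0 -0.8 0 0 -1" --pt "0 -1.6 0 0 -1" --pt "0 -2 -0.2 0 -1" --pt "0 -1.3 -0.2 0.06 -1" --pt "0 -0.7 0 0.1 -1" --pt "-0.9 -0.2 -0.5 0.08 -1" --pt "-1.8 0 -1 0 -1" --pt "-2.6 0 -1.4 0 -1" --pt "-2.9 0 -1.6 0 -1" --pt "-2.9 0 -1.6 0 -1" --pt "-2.4 0 -1.3 0 -1" --pt "-1.5 0 -0.8 0 -1" --pt "-0.8 0 -0.4 0 -1" --pt "-0.3 0 -0.2 0 -1" --pt "0 0 0 0 -1"

```text
t: 19.45
eef_pos: [0.4536, -0.3249, 0.0854]
ee_rot: [-0.662, 0.124, -0.145, 0.724]
ft_force: [0.2, 0.5, -1.3]
finger_gap: 0.0487
```

```bash
python3 - <<'E'
from h import *
p=look("chip_pad",.005,"w5")
go(.452,-.3165,.011,-.376,np.pi/2); tilt()
E
```

```text
rect [(0.7, array([ 0.4515, -0.3128,  0.0736,  0.0636, -0.3826]), [266.0, 162.5, 93.4, 79.5])]
place [312.8, 209.4] 0.87 [ 0.4494 -0.318   0.005 ]
turn_y -0.006 shift cm [-0.64  7.42 -0.07] q7 0.57
turn_y 1.565 shift cm [ 0.07  7.42 -0.64] q7 0.57
tcp [ 0.4548 -0.3242  0.085 ] jaw yaw -0.382 gap 0.0486 t 19.6
tilt: tool y leans in tool x,z [-0.0123 -0.0918] world lean [0.0456 0.0806] F [-0.2 -0.2 -0.8]
```

Emit:
servo_tool --pt "-0.2 0.8 -0.1 0 -1" --pt "-0.2 1.6 -0.1 0 -1" --pt "0 2 0 0 -1" --pt "0 1.4 0 0 -1" --pt "0 0.8 0 0 -1" --pt "0 0.3 0 0 -1"

```text
t: 20.2
eef_pos: [0.456, -0.3164, 0.0093]
ee_rot: [-0.663, 0.122, -0.142, 0.725]
ft_force: [-3.9, 0.3, 32.6]
finger_gap: 0.0487
```

```bash
python3 - <<'E'
from h import *
go(.453,-.318,.011,-.376,np.pi/2); tilt()
E
```

```text
turn_y -0.000 shift cm [-0.22 -0.2  -0.24] q7 0.65
turn_y 1.571 shift cm [ 0.24 -0.2  -0.22] q7 0.65
tcp [ 0.456  -0.3164  0.0093] jaw yaw -0.376 gap 0.0487 t 20.2
tilt: tool y leans in tool x,z [-0.0109 -0.0923] world lean [0.044  0.0819] F [-3.9  0.3 32.6]
```

Emit:
servo_tool --pt "-0.2 -0.3 -0.2 0 -1" --pt "0 0 0 0 -1"

```text
t: 20.4
eef_pos: [0.453, -0.3181, 0.0116]
ee_rot: [-0.663, 0.122, -0.142, 0.725]
ft_force: [-0.2, 0.5, -0.5]
finger_gap: 0.0488
```

```bash
python3 - <<'E'
from h import *
go(.453,-.318,.011,-.376,np.pi/2); tilt()
E
```

```text
turn_y -0.000 shift cm [-0.01  0.06  0.01] q7 0.65
turn_y 1.571 shift cm [-0.01  0.06 -0.01] q7 0.65
tcp [ 0.453  -0.3181  0.0116] jaw yaw -0.376 gap 0.0488 t 20.4
tilt: tool y leans in tool x,z [-0.0102 -0.0919] world lean [0.0432 0.0818] F [-0.2  0.5 -0.5]
```

Release and rise, then check.

Emit:
servo_tool --pt "0 0 0 0 1" --pt "0 0 0 0 1" --pt "0 0 0 0 1" --pt "0 0 0 0 1" --pt "0 -1 0 0 1" --pt "0 -2 0 0 1" --pt "0 -2.5 0 0 1" --pt "0 -2.5 0 0 1" --pt "0 -1.5 0 0 1" --pt "0 -0.8 0 0 1" --pt "0 -0.3 0 0 1"

```text
t: 21.5
eef_pos: [0.4486, -0.3279, 0.125]
ee_rot: [-0.663, 0.121, -0.143, 0.725]
ft_force: [0.0, 0.5, 0.3]
finger_gap: 0.0852
```

```bash
python3 - <<'E'
from h import *
p=look("chip_box_mid",.021,"w6")
print(rect(p,"chip_pad",.005), ctrl.place_of(p,"chip_pad")[:1])
go(.638,.303,.15,np.pi/2); tilt(); print(ctrl.get_state()["joint_positions"])
E
```

```text
rect [(0.61, array([ 0.4523, -0.3176,  0.0512,  0.0503,  1.173 ]), [292.1, 168.1, 57.7, 56.4])]
place [324.6, 197.7] 0.91 [ 0.4553 -0.3205  0.021 ]
[] []
turn_y 1.194 shift cm [-62.94   3.29  19.07] q7 0.54
turn_y -1.948 shift cm [ 62.94   3.29 -19.07] q7 0.54
tcp [ 0.4475 -0.3267  0.1227] jaw yaw -0.377 gap 0.0851 t 21.75
tilt: tool y leans in tool x,z [-0.0093 -0.0924] world lean [0.0426 0.0825] F [0.1 0.2 0.2]
[ 0.0988  0.3903  0.6103  1.9346 -0.3891  0.9383  0.5393]
```

View pics/w6.png

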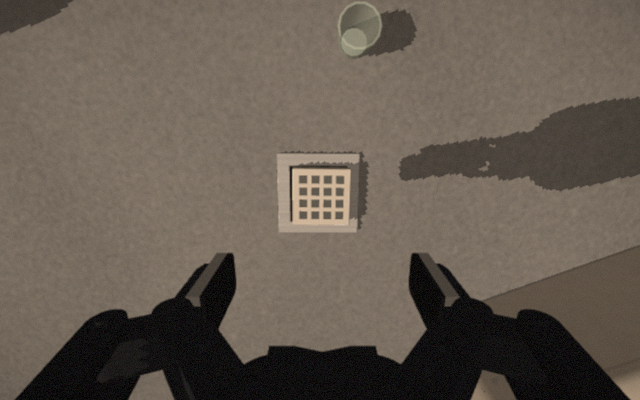

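```bash
python3 - <<'E'
from h import *
go(.625,.29,.13,-.377)
E
```

```text
turn_y 0.000 shift cm [-6.19  5.12 63.68] q7 0.54
turn_y -3.141 shift cm [  6.19   5.12 -63.68] q7 0.54
tcp [ 0.4475 -0.3267  0.1227] jaw yaw -0.377 gap 0.0851 t 21.75
```

Emit:
servo_tool --pt "-0.1 0.1 1 0 1" --pt "-0.2 0.2 2.2 0 1" --pt "-0.3 0.3 3.5 0 1" --pt "-0.4 0.3 4.4 0 1" --pt "-0.5 0.4 4.7 0 1" --pt "-0.5 0.4 4.7 0 1" --pt "-0.5 0.4 4.7 0 1" --pt "-0.5 0.4 4.7 0 1" --pt "-0.5 0.4 4.7 0 1" --pt "-0.5 0.4 4.7 0 1" --pt "-0.5 0.4 4.7 0 1" --pt "-0.5 0.4 4.7 0 1" --pt "-0.5 0.4 4.7 0 1" --pt "-0.3 0.3 4 0 1" --pt "-0.3 0.2 3 0 1" --pt "-0.2 0.1 2 0 1" --pt "-0.1 0 1 0 1" --pt "0 0 0.4 0 1" --pt "0 0 0 0 1"

```text
t: 23.65
eef_pos: [0.6132, 0.3321, 0.1111]
ee_rot: [-0.665, 0.131, -0.128, 0.724]
ft_force: [0.4, -0.2, 0.3]
finger_gap: 0.0854
```

```bash
python3 - <<'E'
from h import *
p=look("coin_box_mid",.022,"w7")
go(.639,.302,.03,-.377); tilt(); print(ctrl.get_state()["joint_positions"])
E
```

```text
rect [(0.68, array([0.6375, 0.3084, 0.0395, 0.035 , 1.4822]), [334.9, 203.4, 49.4, 43.9])]
place [359.2, 226.5] 0.77 [0.6357 0.3098 0.022 ]
turn_y 0.005 shift cm [ 3.5   7.92 -2.3 ] q7 -0.66
turn_y -3.136 shift cm [-3.5   7.92  2.3 ] q7 -0.66
tcp [0.6139 0.3297 0.1115] jaw yaw -0.372 gap 0.0855 t 23.8
tilt: tool y leans in tool x,z [ 0.0186 -0.0813] world lean [0.0122 0.0825] F [-0.3  0.2  0.5]
[-0.8001  0.583   0.378   1.6226 -0.3375  0.9461 -0.662 ]
```

Emit:
servo_tool --pt "0.5 0.6 -0.2 0 1" --pt "1 1.2 -0.5 0 1" --pt "1 1.8 -0.6 0 1" --pt "0.6 1.6 -0.4 0 1" --pt "0.2 1 -0.2 0 1" --pt "0 0.5 0 0 1" --pt "0 0 0 0 1"

```text
t: 24.5
eef_pos: [0.6414, 0.2941, 0.0343]
ee_rot: [-0.666, 0.136, -0.133, 0.721]
ft_force: [0.2, -0.3, 0.5]
finger_gap: 0.0853
```

```bash
python3 - <<'E'
from h import *
p=look("coin_box_mid",.022,"w8")
go(.638,.307,.006,-.377); tilt()
E
```

```text
rect [(0.77, array([0.6386, 0.3069, 0.0375, 0.0361, 0.3951]), [278.8, 193.7, 63.0, 64.2])]
place [307.9, 225.2] 0.63 [0.6383 0.309  0.022 ]
turn_y -0.004 shift cm [-0.79  3.13  0.68] q7 -0.57
turn_y 3.137 shift cm [ 0.79  3.13 -0.68] q7 -0.57
tcp [0.6425 0.2953 0.0366] jaw yaw -0.381 gap 0.0854 t 24.65
tilt: tool y leans in tool x,z [ 0.0171 -0.0783] world lean [0.0133 0.079 ] F [-0.6  0.  -0.1]
```

Emit:
servo_tool --pt "-0.4 0 0.5 0 1" --pt "-0.3 0.8 0.3 0 1" --pt "0 1.2 0 0 1" --pt "0 0.8 0 0 1" --pt "0 0.3 0 0 1"

```text
t: 25.15
eef_pos: [0.6401, 0.3136, 0.0077]
ee_rot: [-0.664, 0.132, -0.133, 0.724]
ft_force: [-0.3, -0.5, 0.0]
finger_gap: 0.0852
```

```bash
python3 - <<'E'
from h import *
go(.638,.307,.006,-.377); tilt()
E
```

```text
turn_y 0.000 shift cm [ 0.05  0.11 -0.7 ] q7 -0.58
turn_y -3.142 shift cm [-0.05  0.11  0.7 ] q7 -0.58
tcp [0.6401 0.3136 0.0077] jaw yaw -0.377 gap 0.0852 t 25.15
tilt: tool y leans in tool x,z [ 0.0143 -0.0847] world lean [0.0179 0.084 ] F [-0.3 -0.5  0. ]
```

Emit:
servo_tool --pt "0 0.1 -0.5 0 1" --pt "0 0 -0.2 0 1" --pt "0 0 0 0 -1" --pt "0 0 0 0 -1" --pt "0 0 0 0 -1" --pt "0 0 0 0 -1" --pt "0 0 0 0 -1" --pt "0 0 0 0 -1" --pt "0 0 0 0 -1"

```text
t: 26.05
eef_pos: [0.638, 0.3053, 0.0061]
ee_rot: [-0.664, 0.132, -0.134, 0.724]
ft_force: [-0.4, -0.5, 0.2]
finger_gap: 0.0346
```

```bash
python3 - <<'E'
from h import *
p=ctrl.grab_frame("wrist"); r=rect(p,"coin_box_mid",.022); print(r)
go(.447,.118,.10,-.377); tilt()
E
```

```text
[(0.61, array([0.6395, 0.308 , 0.0409, 0.0351, 0.8851]), [281.4, 220.0, 79.2, 79.6])]
turn_y -0.001 shift cm [-10.99 -11.28 -23.58] q7 -0.57
turn_y 3.140 shift cm [ 10.99 -11.28  23.58] q7 -0.57
tcp [0.638  0.3054 0.006 ] jaw yaw -0.378 gap 0.0345 t 26.15
tilt: tool y leans in tool x,z [ 0.0138 -0.0842] world lean [0.0184 0.0833] F [-0.7 -0.1  0. ]
```

Emit:
servo_tool --pt "0 -0.8 0 0 -1" --pt "0 -1.6 0 0 -1" --pt "0 -2.2 0 0 -1" --pt "0 -2.2 0 0 -1" --pt "0 -1.5 0 0 -1" --pt "-0.4 -0.9 -0.9 0 -1" --pt "-1 -0.5 -2 0 -1" --pt "-1.5 -0.3 -3.2 0 -1" --pt "-1.8 -0.3 -3.8 0 -1" --pt "-1.8 -0.3 -3.8 0 -1" --pt "-1.6 -0.3 -3.5 0 -1" --pt "-1.2 -0.2 -2.6 0 -1" --pt "-0.8 -0.1 -1.8 0 -1" --pt "-0.5 0 -1 0 -1" --pt "-0.2 0 -0.4 0 -1" --pt "0 0 0 0 -1"

```text
t: 27.75
eef_pos: [0.4386, 0.113, 0.1085]
ee_rot: [-0.661, 0.132, -0.134, 0.726]
ft_force: [1.0, 0.5, 0.0]
finger_gap: 0.0342
```

```bash
python3 - <<'E'
from h import *
p=look("coin_pad",.005,"w9")
go(.447,.118,.011,-.377); tilt()
E
```

```text
rect [(0.82, array([ 0.4454,  0.1217,  0.0591,  0.0522, -0.4806]), [292.5, 162.3, 70.6, 64.8])]
place [326.3, 197.3] 0.75 [0.444  0.1212 0.005 ]
turn_y -0.001 shift cm [ 0.64  9.79 -0.27] q7 -0.48
turn_y 3.141 shift cm [-0.64  9.79  0.27] q7 -0.48
tcp [0.44   0.1141 0.1088] jaw yaw -0.378 gap 0.035 t 27.9
tilt: tool y leans in tool x,z [ 0.0133 -0.091 ] world lean [0.0213 0.0894] F [-0.3  0.2 -0.1]
```

View pics/w9.png

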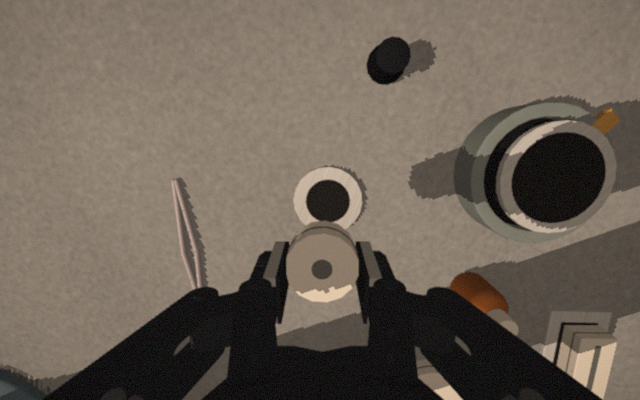

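```bash
python3 - <<'E'
from h import *
p=ctrl.grab_frame("wrist"); g=cv2.cvtColor(p["frame"],cv2.COLOR_BGR2GRAY)
n,l,st,c=cv2.connectedComponentsWithStats((g<60).astype(np.uint8))
k=l[200,328]; print(st[k],c[k]); x=onz(p,c[k],.005); print(x)
go(x[0],x[1]-.001,.04,-.377)
E
```

```text
[ 306  182   42   40 1324] [326.3429 201.923 ]
[0.4441 0.1184 0.005 ]
turn_y -0.001 shift cm [ 0.35  6.88 -0.17] q7 -0.48
turn_y 3.141 shift cm [-0.35  6.88  0.17] q7 -0.48
tcp [0.44   0.1141 0.1087] jaw yaw -0.378 gap 0.0347 t 27.95
```

Emit:
servo_tool --pt "0.1 0.8 0 0 -1" --pt "0.2 1.6 0 0 -1" --pt "0.1 2 0 0 -1" --pt "0 1.8 0 0 -1" --pt "0 1.2 0 0 -1" --pt "0 0.6 0 0 -1" --pt "0 0.2 0 0 -1"

```text
t: 28.65
eef_pos: [0.4512, 0.1245, 0.0226]
ee_rot: [-0.661, 0.127, -0.134, 0.727]
ft_force: [-0.1, -0.7, -0.3]
finger_gap: 0.0346
```

```bash
python3 - <<'E'
from h import *
go(.4445,.1165,.012,-.377); tilt()
E
```

```text
turn_y 0.005 shift cm [-0.32  0.97 -1.09] q7 -0.33
turn_y -3.136 shift cm [0.32 0.97 1.09] q7 -0.33
tcp [0.4512 0.1245 0.0226] jaw yaw -0.372 gap 0.0346 t 28.65
tilt: tool y leans in tool x,z [ 0.0083 -0.0928] world lean [0.026  0.0895] F [-0.1 -0.7 -0.3]
```

Emit:
servo_tool --pt "-0.2 0.3 -0.6 0 -1" --pt "-0.1 0.3 -0.4 0 -1" --pt "0 0.2 0 0 -1"

```text
t: 28.95
eef_pos: [0.4456, 0.1166, 0.014]
ee_rot: [-0.661, 0.127, -0.134, 0.727]
ft_force: [-1.2, 0.3, -0.3]
finger_gap: 0.0342
```

```bash
python3 - <<'E'
from h import *
go(.4445,.1165,.0115,-.377); tilt()
E
```

```text
turn_y 0.005 shift cm [-0.1   0.25 -0.07] q7 -0.3
turn_y -3.136 shift cm [0.1  0.25 0.07] q7 -0.3
tcp [0.4456 0.1166 0.014 ] jaw yaw -0.372 gap 0.0342 t 28.95
tilt: tool y leans in tool x,z [ 0.0067 -0.0941] world lean [0.028  0.0901] F [-1.2  0.3 -0.3]
```

Emit:
servo_tool --pt "-0.1 0.2 -0.05 0 -1" --pt "0 0 0 0 1" --pt "0 0 0 0 1" --pt "0 0 0 0 1" --pt "0 0 0 0 1" --pt "0 -1 0 0 1" --pt "0 -2 0 0 1" --pt "0 -2.5 0 0 1" --pt "0 -2.5 0 0 1" --pt "0 -1.5 0 0 1" --pt "0 -0.8 0 0 1" --pt "0 -0.3 0 0 1" --pt "0 0 0 0 1"

```text
t: 30.25
eef_pos: [0.4423, 0.1063, 0.1257]
ee_rot: [-0.66, 0.126, -0.136, 0.728]
ft_force: [0.5, -0.2, 0.2]
finger_gap: 0.0852
```

```bash
python3 - <<'E'
from h import *
p=look("coin_box_mid",.027,"w10")
print(rect(p,"coin_pad",.005), ctrl.place_of(p,"coin_pad")[:1])
print("lift",[onz(p,k["location"],.048) for k in ctrl.place_of(p,"lift_top")[:1]],rect(p,"amber_bottle",0)[:1])
go(.468,-.095,.12,-.377); tilt()
E
```

```text
rect [(0.89, array([0.4446, 0.1185, 0.0362, 0.0339, 1.199 ]), [297.6, 177.1, 44.7, 39.4])]
[(0.64, array([ 0.4437,  0.1184,  0.0597,  0.0591, -1.166 ]), [285.8, 159.4, 66.1, 65.2])] []
lift [array([0.6025, 0.0833, 0.048 ])] [(0.61, array([ 0.5514, -0.0251,  0.0772,  0.0188, -1.2147]), [441.4, 261.4, 53.2, 53.3])]
turn_y 0.004 shift cm [  9.86  -1.3  -17.67] q7 -0.48
turn_y -3.138 shift cm [-9.86 -1.3  17.67] q7 -0.48
tcp [0.4415 0.106  0.1245] jaw yaw -0.373 gap 0.0852 t 30.6
tilt: tool y leans in tool x,z [ 0.0057 -0.0953] world lean [0.0295 0.0908] F [-0.1  0.8 -0. ]
```

View pics/w10.png

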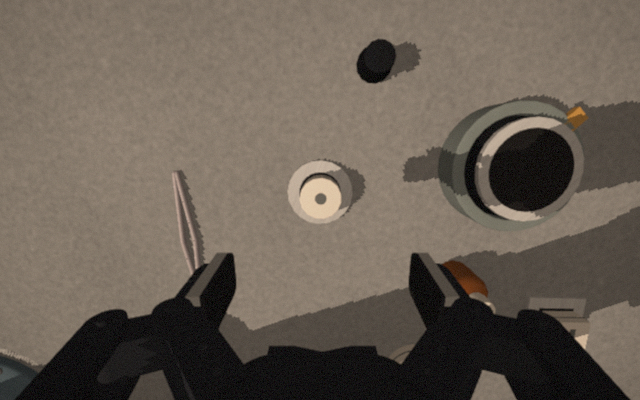

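The coin box is concentric on its pad at (320,197) to within 1 mm. Now the wafer box.

Emit:
servo_tool --pt "0.5 0 -0.9 0 1" --pt "1 -0.1 -1.8 0 1" --pt "1.4 -0.1 -2.5 0 1" --pt "1.5 -0.2 -2.8 0 1" --pt "1.5 -0.2 -2.8 0 1" --pt "1.3 -0.2 -2.4 0 1" --pt "1 -0.1 -1.8 0 1" --pt "0.7 -0.1 -1.2 0 1" --pt "0.4 -0.1 -0.7 0 1" --pt "0.1 0 -0.2 0 1" --pt "0 0 0 0 1"

```text
t: 31.7
eef_pos: [0.4657, -0.1019, 0.1161]
ee_rot: [-0.662, 0.128, -0.135, 0.726]
ft_force: [-0.3, 0.1, 0.4]
finger_gap: 0.0851
```

```bash
python3 - <<'E'
from h import *
p=look("wafer_box_mid",.018,"w11")
go(.468,-.095,.03,-.377); tilt()
E
```

```text
rect [(0.76, array([ 0.4647, -0.0956,  0.0627,  0.061 , -1.4692]), [283.3, 168.0, 72.6, 73.1])]
place [322.0, 202.2] 0.86 [ 0.4673 -0.0955  0.018 ]
turn_y 0.005 shift cm [ 0.06  8.64 -0.18] q7 0.07
turn_y -3.137 shift cm [-0.06  8.64  0.18] q7 0.07
tcp [ 0.4658 -0.1006  0.1162] jaw yaw -0.372 gap 0.0853 t 31.85
tilt: tool y leans in tool x,z [ 0.0072 -0.0902] world lean [0.0262 0.0866] F [-0.2 -0.1 -0.5]
```

Emit:
servo_tool --pt "0 0.8 0 0 1" --pt "0 1.6 0 0 1" --pt "0 2 0 0 1" --pt "0 1.7 0 0 1" --pt "0 1 0 0 1" --pt "0 0.5 0 0 1" --pt "0 0.2 0 0 1"

```text
t: 32.55
eef_pos: [0.469, -0.0872, 0.0344]
ee_rot: [-0.662, 0.124, -0.131, 0.728]
ft_force: [0.7, 0.2, 0.8]
finger_gap: 0.0849
```

```bash
python3 - <<'E'
from h import *
p=look("wafer_box_mid",.018,"w12")
go(.466,-.0955,.001,-.377); tilt()
E
```

```text
rect []
place [322.3, 256.0] 0.87 [ 0.4663 -0.094   0.018 ]
turn_y 0.015 shift cm [-0.04  3.33 -1.18] q7 0.21
turn_y -3.127 shift cm [0.04 3.33 1.18] q7 0.21
tcp [ 0.4698 -0.0877  0.0353] jaw yaw -0.362 gap 0.0853 t 32.7
tilt: tool y leans in tool x,z [ 0.0052 -0.094 ] world lean [0.0285 0.0898] F [ 0.5 -0.  -0.4]
```

Emit:
servo_tool --pt "0 0.5 -0.5 0.01 1" --pt "0 1 -0.5 0 1" --pt "0 0.9 -0.1 0 1" --pt "0 0.4 0 0 1" --pt "0 0 0 0 1"

```text
t: 33.2
eef_pos: [0.468, -0.0972, 0.0055]
ee_rot: [-0.661, 0.126, -0.137, 0.727]
ft_force: [0.0, -0.0, 0.2]
finger_gap: 0.0853
```

```bash
python3 - <<'E'
from h import *
go(.466,-.0950,.001,-.377); tilt()
E
```

```text
turn_y 0.002 shift cm [-0.26  0.46  0.09] q7 0.27
turn_y -3.139 shift cm [ 0.26  0.46 -0.09] q7 0.27
tcp [ 0.468  -0.0972  0.0055] jaw yaw -0.375 gap 0.0853 t 33.2
tilt: tool y leans in tool x,z [ 0.0023 -0.0951] world lean [0.0327 0.0893] F [ 0.  -0.   0.2]
```

Emit:
servo_tool --pt "-0.2 0.4 0.1 0 1" --pt "0 0 0 0 -1" --pt "0 0 0 0 -1" --pt "0 0 0 0 -1" --pt "0 0 0 0 -1" --pt "0 0 0 0 -1" --pt "0 0 0 0 -1"

```text
t: 33.9
eef_pos: [0.4673, -0.0948, 0.002]
ee_rot: [-0.661, 0.125, -0.137, 0.727]
ft_force: [-0.4, -0.1, -0.2]
finger_gap: 0.0602
```

```bash
python3 - <<'E'
from h import *
p=look("wafer_box_mid",.018,"w13")
go(.466,-.095,.12,-.377); tilt()
E
```

```text
rect [(0.56, array([ 0.467 , -0.095 ,  0.0647,  0.0602,  1.1546]), [259.0, 206.9, 125.9, 124.6])]
place [322.3, 266.0] 0.68 [ 0.4677 -0.0936  0.018 ]
turn_y 0.003 shift cm [ -0.13 -11.75   1.07] q7 0.28
turn_y -3.139 shift cm [  0.13 -11.75  -1.07] q7 0.28
tcp [ 0.4673 -0.0948  0.002 ] jaw yaw -0.374 gap 0.0604 t 34.05
tilt: tool y leans in tool x,z [ 0.0011 -0.0959] world lean [0.034  0.0896] F [-0.5 -0.3  0.4]
```

Emit:
servo_tool --pt "0 -0.8 0 0 -1" --pt "0 -1.6 0 0 -1" --pt "0 -2.2 0 0 -1" --pt "0 -2.4 0.2 0 -1" --pt "0 -2.2 0.3 0 -1" --pt "0 -1.6 0.3 0 -1" --pt "0 -0.9 0.2 0 -1" --pt "0 -0.4 0 0 -1" --pt "0 0 0 0 -1" --squeeze 50

```text
t: 34.95
eef_pos: [0.4651, -0.0974, 0.1298]
ee_rot: [-0.66, 0.127, -0.137, 0.727]
ft_force: [0.0, -0.8, -1.1]
finger_gap: 0.0596
```

```bash
python3 - <<'E'
from h import *
go(.602,.0835,.13,-.377); tilt()
E
```

```text
turn_y 0.000 shift cm [ 6.07  2.06 21.77] q7 0.04
turn_y -3.141 shift cm [ -6.07   2.06 -21.77] q7 0.04
tcp [ 0.4651 -0.0974  0.1298] jaw yaw -0.377 gap 0.0596 t 34.95
tilt: tool y leans in tool x,z [ 0.0035 -0.0958] world lean [0.032  0.0903] F [ 0.  -0.8 -1.1]
```

Emit:
servo_tool --pt "0.2 0.1 0.8 0 -1" --pt "0.5 0.2 1.7 0 -1" --pt "0.7 0.3 2.6 0 -1" --pt "0.9 0.3 3.2 0 -1" --pt "0.9 0.3 3.2 0 -1" --pt "0.9 0.3 3.2 0 -1" --pt "0.7 0.2 2.6 0 -1" --pt "0.5 0.2 1.9 0 -1" --pt "0.4 0.1 1.2 0 -1" --pt "0.2 0 0.6 0 -1" --pt "0.1 0 0.2 0 -1" --pt "0 0 0 0 -1"

```text
t: 36.15
eef_pos: [0.6014, 0.0998, 0.1164]
ee_rot: [-0.662, 0.132, -0.128, 0.727]
ft_force: [0.4, 0.8, 0.0]
finger_gap: 0.0599
```

```bash
python3 - <<'E'
from h import *
p=look("lift_top",.048,"w14")
T=ctrl.grab_frame("top"); S=ctrl.grab_frame("scene")
print(ctrl.place_of(S,"wafer_box_mid")[:1])
go(.602,.0835,.06,-.377); tilt()
E
```

```text
rect [(0.57, array([ 0.6192,  0.1015,  0.0753,  0.0306, -0.7548]), [290.7, 185.3, 95.5, 61.1])]
[{'location': [377.8, 200.7], 'conf': 0.85}]
turn_y 0.006 shift cm [ 0.73  5.54 -1.91] q7 -0.26
turn_y -3.135 shift cm [-0.73  5.54  1.91] q7 -0.26
tcp [0.6015 0.0988 0.1171] jaw yaw -0.371 gap 0.06 t 36.45
tilt: tool y leans in tool x,z [ 0.0206 -0.0903] world lean [0.0136 0.0916] F [ 0.4  0.3 -0.7]
```

View pics/w14.png

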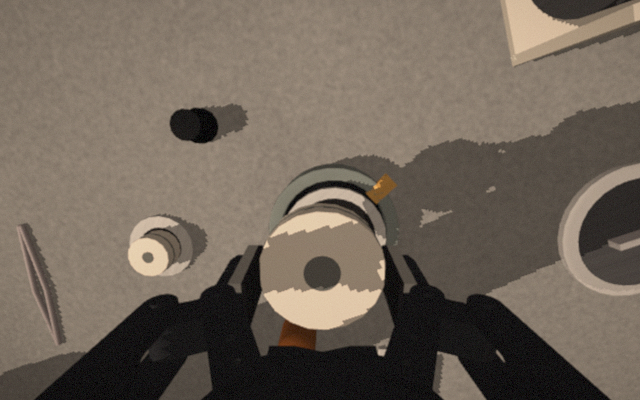

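The wafer box is held over the lift: its lid dot is at (322,272), with the lift ring behind it. Descending.

Emit:
servo_tool --pt "0.3 0.6 -0.6 0 -1" --pt "0.3 1.2 -0.6 0 -1" --pt "0 1.4 -0.4 0 -1" --pt "0 1 0 0 -1" --pt "0 0.5 0 0 -1" --pt "0 0 0 0 -1"

```text
t: 37.05
eef_pos: [0.6005, 0.0826, 0.0634]
ee_rot: [-0.662, 0.134, -0.13, 0.726]
ft_force: [0.2, 0.1, -0.7]
finger_gap: 0.0597
```

```bash
python3 - <<'E'
from h import *
go(.602,.0838,.050,-.377); tilt()
E
```

```text
turn_y 0.003 shift cm [0.13 1.34 0.05] q7 -0.19
turn_y -3.139 shift cm [-0.13  1.34 -0.05] q7 -0.19
tcp [0.6005 0.0826 0.0634] jaw yaw -0.374 gap 0.0597 t 37.05
tilt: tool y leans in tool x,z [ 0.0226 -0.0886] world lean [0.0115 0.0907] F [ 0.2  0.1 -0.7]
```

Emit:
servo_tool --pt "0.1 0.5 -0.1 0 -1" --pt "0 0.5 -0.1 0 -1" --pt "0 0.2 -0.1 0 -1" --pt "0 0 0 0 -1"

```text
t: 37.45
eef_pos: [0.6012, 0.0815, 0.0505]
ee_rot: [-0.661, 0.133, -0.13, 0.727]
ft_force: [-1.2, -0.4, -0.6]
finger_gap: 0.06
```

```bash
python3 - <<'E'
from h import *
go(.602,.0838,.050,-.377); tilt()
E
```

```text
turn_y 0.004 shift cm [-0.01  0.07  0.24] q7 -0.17
turn_y -3.137 shift cm [ 0.01  0.07 -0.24] q7 -0.17
tcp [0.6012 0.0815 0.0505] jaw yaw -0.373 gap 0.06 t 37.45
tilt: tool y leans in tool x,z [ 0.0216 -0.0896] world lean [0.0126 0.0913] F [-1.2 -0.4 -0.6]
```

Emit:
servo_tool --pt "0 0.15 0.2 0 -1" --pt "0 0 0 0 1" --pt "0 0 0 0 1" --pt "0 0 0 0 1" --pt "0 0 0 0 1" --pt "0 -0.8 0 0 1" --pt "0 -1.8 0 0 1" --pt "0 -2 0 0 1" --pt "0 -1.6 0.2 0 1" --pt "0 -0.8 0.2 0 1" --pt "0 -0.3 0 0 -1" --pt "0 0 0 0 -1"

```text
t: 38.65
eef_pos: [0.6035, 0.0807, 0.1283]
ee_rot: [-0.661, 0.132, -0.13, 0.727]
ft_force: [-0.4, 0.0, -0.6]
finger_gap: 0.0591
```

```bash
python3 - <<'E'
from h import *
p=look("wafer_box_mid",.066,"w15")
print("lift",rect(p,"lift_top",.048))
T=ctrl.grab_frame("top"); S=ctrl.grab_frame("scene")
a=[(c,ctrl.place_of(c,"wafer_box_mid")[:1]) for c in (T,S)]; print([x[1] for x in a])
o=[(c,k[0]["location"]) for c,k in a if k]
if len(o)>1: print(tri(o))
go(.602,.0838,.075,-.377); tilt()
E
```

```text
rect [(0.85, array([0.6018, 0.0827, 0.0625, 0.0605, 1.2078]), [280.8, 177.8, 82.9, 84.5])]
place [321.7, 217.3] 0.85 [0.6032 0.0846 0.066 ]
lift [(0.82, array([ 0.6055,  0.0914,  0.0796,  0.0619, -0.4328]), [269.1, 161.7, 102.7, 82.3])]
[[{'location': [287.9, 170.8], 'conf': 0.73}], [{'location': [364.3, 221.8], 'conf': 0.9}]]
[0.6038 0.0802 0.0603]
turn_y 0.004 shift cm [-0.07  5.21 -0.19] q7 -0.24
turn_y -3.137 shift cm [0.07 5.21 0.19] q7 -0.24
tcp [0.6026 0.0805 0.127 ] jaw yaw -0.373 gap 0.0006 t 39.05
tilt: tool y leans in tool x,z [ 0.0216 -0.0897] world lean [0.0127 0.0914] F [-0.2  0.4  0.2]
```

View pics/w15.png

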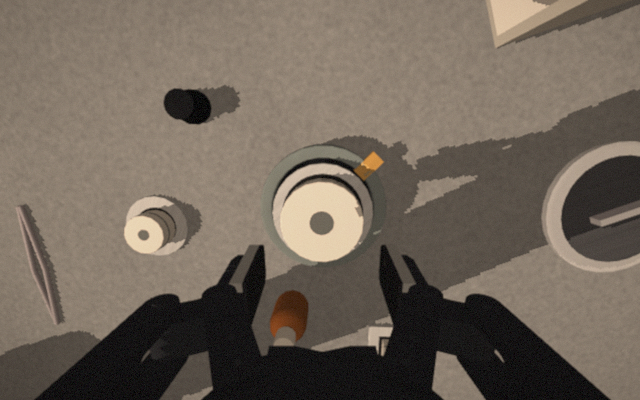

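The wafer box sits centred on the lift with its lid dot at (322,222). Now I press with shut fingers.

Emit:
servo_tool --pt "0 0.6 0 0 -1" --pt "0 1.2 0 0 -1" --pt "0 1.4 -0.2 0 -1" --pt "0 0.9 -0.2 0 -1" --pt "0 0.4 0 0 -1" --pt "0 0 0 0 -1"

```text
t: 39.65
eef_pos: [0.5998, 0.0808, 0.0754]
ee_rot: [-0.662, 0.134, -0.128, 0.726]
ft_force: [-0.0, -0.5, -0.3]
finger_gap: 0.0002
```

```bash
python3 - <<'E'
from h import *
go(.602,.0835,.068,-.377); tilt()
E
```

```text
turn_y 0.004 shift cm [0.12 0.76 0.27] q7 -0.2
turn_y -3.137 shift cm [-0.12  0.76 -0.27] q7 -0.2
tcp [0.5998 0.0808 0.0754] jaw yaw -0.373 gap 0.0002 t 39.65
tilt: tool y leans in tool x,z [ 0.0252 -0.0872] world lean [0.0084 0.0903] F [-0.  -0.5 -0.3]
```

Emit:
servo_tool --pt "0.1 0 0.3 0 -1" --pt "0 0.4 -0.05 0 -1" --pt "0 0.4 -0.05 0 -1" --pt "0 0.4 -0.05 0 -1"

```text
t: 40.05
eef_pos: [0.6032, 0.0833, 0.0647]
ee_rot: [-0.662, 0.133, -0.129, 0.727]
ft_force: [-1.7, -0.1, 5.6]
finger_gap: 0.0001
```

```bash
python3 - <<'E'
from h import *
go(.602,.0835,.054,-.377); tilt()
E
```

```text
turn_y 0.004 shift cm [-0.09  1.07 -0.12] q7 -0.19
turn_y -3.137 shift cm [0.09 1.07 0.12] q7 -0.19
tcp [0.6032 0.0833 0.0647] jaw yaw -0.373 gap 0.0001 t 40.05
tilt: tool y leans in tool x,z [ 0.0229 -0.0891] world lean [0.0112 0.0913] F [-1.7 -0.1  5.6]
```

Emit:
servo_tool --pt "0 0.4 -0.05 0 -1" --pt "0 0.4 -0.05 0 -1" --pt "0 0.4 -0.05 0 -1" --pt "0 0.2 0 0 -1"

```text
t: 40.45
eef_pos: [0.6035, 0.0832, 0.0544]
ee_rot: [-0.66, 0.134, -0.129, 0.728]
ft_force: [-7.4, -1.2, 19.6]
finger_gap: -0.0001
```

```bash
python3 - <<'E'
from h import *
go(.602,.0835,.054,-.377); tilt()
E
```

```text
turn_y 0.004 shift cm [-0.15  0.04 -0.03] q7 -0.17
turn_y -3.137 shift cm [0.15 0.04 0.03] q7 -0.17
tcp [0.6035 0.0832 0.0544] jaw yaw -0.373 gap -0.0001 t 40.45
tilt: tool y leans in tool x,z [ 0.0253 -0.092 ] world lean [0.0101 0.0949] F [-7.4 -1.2 19.6]
```

The force is 19.6 N at TCP z = 0.0544 (0.036 + 0.018), so the lift has bottomed out. I rise and check.

Emit:
servo_tool --pt "0 -0.6 0 0 -1" --pt "0 -1.2 0.1 0 -1" --pt "0 -2 0.2 0 -1" --pt "0 -2 0.2 0 -1" --pt "0 -1.5 0.2 0 -1" --pt "0 -0.8 0 0 -1" --pt "0 -0.3 0 0 -1" --pt "0 0 0 0 -1"

```text
t: 41.25
eef_pos: [0.6053, 0.081, 0.142]
ee_rot: [-0.661, 0.134, -0.129, 0.727]
ft_force: [0.4, -0.1, 0.0]
finger_gap: 0.0001
```

```bash
python3 - <<'E'
from h import *
p=look("wafer_box_mid",.054,"w16")
T=ctrl.grab_frame("top"); S=ctrl.grab_frame("scene"); cv2.imwrite("pics/s16.png",S["frame"])
for q in names:
    o=[(c,k[0]["location"]) for c in (T,S) for k in [ctrl.place_of(c,q)] if k and k[0]["conf"]>.4]
    if len(o)>1: print(q,tri(o))
tilt()
E
```

```text
rect [(0.63, array([ 0.602 ,  0.0838,  0.0609,  0.0596, -0.3283]), [282.5, 176.0, 74.1, 73.4])]
place [319.9, 213.0] 0.87 [0.6016 0.0823 0.054 ]
wafer_box_mid [0.5991 0.079  0.0464]
chip_box_mid [ 0.5352 -0.0801  0.2184]
slide_box_mid [ 0.6074 -0.1177  0.0082]
coin_pad [ 0.5947 -0.0102  0.1668]
chip_pad [ 0.4468 -0.3208 -0.016 ]
slide_pad [ 0.6053 -0.1165 -0.0013]
lift_top [0.5989 0.0832 0.0423]
amber_bottle [ 0.5357 -0.0034  0.0128]
tilt: tool y leans in tool x,z [ 0.0244 -0.0909] world lean [0.0105 0.0935] F [-0.  -0.9  0.5]
```

View pics/s16.png

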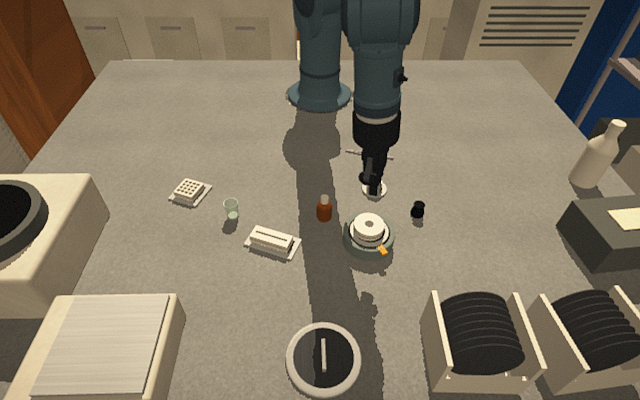

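View pics/w16.png

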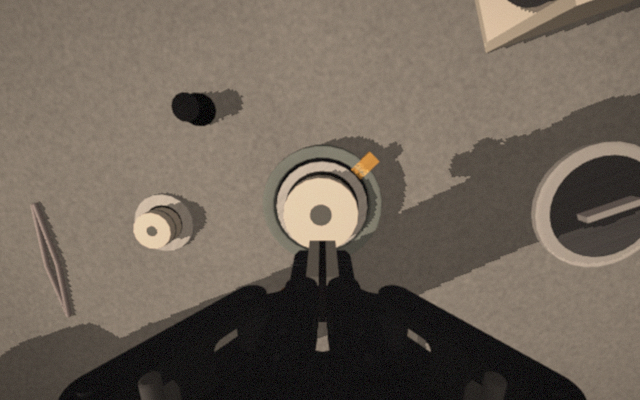

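```bash
python3 -c "
from bench import ctrl
print(ctrl.close_job())"
```

```text
the job is handed in; nothing more can be done
None
```

I placed all three boxes on their pads. Then I set the wafer box on the lift and pressed it down with shut fingers until it bottomed out. The job is handed in at about 42 s of the 128 s allowed, with no verdict reported.

| Item | Last check |
|---|---|
| Slide box | about 2 mm from its pad centre, turn within about 0.03 rad (wrist view after release) |
| Chip box | about 2–3 mm from its pad centre, turn within about 0.03 rad; measured against earlier pad estimates, since the pad was not detected in that view |
| Coin box | about 1 mm from its pad centre |
| Wafer box | within about 3–5 mm of the lift centre, depending on the view (1–2 mm by wrist view); mid height about 0.046 m after I let go (0.045 m expected when caught) |
| Lift | pressed to TCP z = 0.054 m at about 20 N, well past the 8 N it takes to move |
| Amber bottle | still upright; its last reading is about 6 mm from the first, which I put down to detector scatter |
| Gripper | shut, about 7 cm above the wafer box, touching nothing |

- **Tool tilt:** over the fast moves the tool drifted to about 0.09 rad off vertical, and I found no way to level it. The slide box may have been tilted by about 0.05 rad when let go. The other three were gripped lying flat, so the tilt hardly carried over to them. All four look flat in the last views.
- **Bad detections in the last check:** the two-view fits for the chip box and the coin pad came out above 0.15 m because the arm or wrong detections got in the way. The coin box gave no two-view fit. I ignored these and relied on the close views and the final scene picture.

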